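# Load the stirrer carton into its counter holder

### The job

The new carton of wooden stirrers stands on end at the open end of its steel holder. Never lift it: push it high up so that it topples over and lies in the holder with its window facing up, then slide it fully home against the end stop and swing the red-sleeved wire bail over until it drops down behind the carton's end. Leave the cup, lid, shaker and muffin beside it where they are.

Things in the scene. Friction and masses are not known exactly. Their poses are not given: they have to be found in the camera images.
- holder: Dark sheet-steel tray fixed to the counter, 250 long (x) x 150 wide (y), 60 mm high at its hinge cheeks. Origin: centre of its underside. Level bed 6 mm above the counter, x = -125 to +125 mm; open at the -x end; at the +x end an upright end stop, inner face at x = +120 mm, top 52 mm high. Flared sides 26 mm high leave 112 mm at the bed, 135 mm at their top.
- carton: White carton with green bands, 50 (x) x 100 (y) x 160 mm (z), 0.2 to 0.4 kg. Starts standing on end on the holder's bed near its open end, axes close to the holder's. Origin: centre of its standing underside. Its -x face has the window; pushed high on that face it topples about its lower +x edge and lies with its z axis along the holder's +x, about 15 to 30 mm short of the end stop.
- carton_centre (a point): Centre of the carton (its axes are the carton's). With the carton lying home in the holder it is at x = +40 mm, y = 0, z = 31 mm in the holder's frame.
- carton_window (a point): Centre of the carton's window face (the -x face); 56 mm above the counter when the carton lies in the holder with the window up.
- carton_foot (a point): Middle of the carton's lower +x edge, about which it topples; it stays on the holder's bed, 6 mm above the counter, all the time unless the carton is lifted.
- bail (a joint): Wire bail's angle, rad: 0 = right down, its bar behind the home carton's end (at x = -52, z = 30 mm in the holder's frame); about 1.7 upright; 2.1 leaning out past the end stop. Hinge across the holder at x = +125, z = 51 mm. Light friction holds it at its start, 1.75 to 2.1; pushed over to about 1.1 it falls down by itself. If the carton is over 6 mm short of home, the bar stays on top of it.
- bail_bar (a point): Middle of the bail's cross bar, where it has a red sleeve 70 mm long and 11 mm thick; the steel wire is 6 mm thick, the bar 135 mm long across the holder, 178 mm from the hinge.
- cup: Brown paper cup, 82 mm wide, 92 mm high, empty and light, beside the holder. Origin: centre of its base.
- shaker: Salt shaker, 44 mm wide, 90 mm high, beside the holder. Origin: centre of its base.
- muffin: Muffin, 85 mm wide, 73 mm high, beside the holder. Origin: centre of its base.
- lid: White cup lid, 85 mm wide, 16 mm high, lying on the counter on the other side of the holder. Origin: centre of its underside.
Things that resemble listed ones, but are neither listed nor needed, are in the scene too. What is meant by the carton is not black, and is the smaller of those in its own colour.

How it is judged:
By the outcome, as a careful person would: the job done as asked, in the order asked, and still so for the second after the job is handed in, with the robot touching nothing.
It also fails if it takes over 48 s, if anything falls off the work surface, if the arm or the gripper's body presses on something with over 40 N, if the wrist force passes 120 N, or if a joint passes its speed limit or range.

### The arm

A 7-joint arm with a two-finger parallel gripper is mounted at the origin on a cart in front of the work surface, level with it; the furniture and walls round the work are solid. World frame = base frame: x ahead of the robot, y to its left, z up, the work surface at z = 0. Lengths are in mm, angles in rad, forces in N, time in s.
With the tool pointing down it reaches from about 425 to 875 mm from the base axis. Payload 4.7 kg.
Tool frame: the origin (TCP) lies midway between the tips of the shut fingers; the grasp point (between the pads) lies manip.pinch_z behind it (manip.pinch_z is the distance from the TCP to the grasp point, in mm); z points along the fingers, y is the direction in which the jaws open and shut (so a half turn about z gives the same grasp; the last joint's range is limited). The gripper opens to 87 mm and grips with 3 to 60 N. Pads are 19 mm wide; open, the fingers measure 117 mm over their backs; the gripper's body (75 mm by 190 mm) begins 51 mm behind the grasp point.
Start: joints at [-1.28, 0.321, -0.07, 1.45, 0.023, 1.371, -0.057], TCP at [177.658, 625.27, 222.587] pointing down, gripper open.
Joint ranges: [-2.86, 2.86], [-0.3, 2.09], [-1.38, 1.24], [0.06, 2.45], [-1.56, 4.7], [0.09, 2.05], [-2.69, 2.69]. Speed limits (rad/s): [2.57, 2.57, 3.14, 3.14, 3.14, 3.14, 3.14].

### API

Orientations are given as a unit quaternion [w, x, y, z].
In Python, from workcell import manip, capture gives the robot as it stands.
- The arm moves only by the tool move_arm, never from a script. Its argument "motion" is text: rows parted by semicolons, each of 6 numbers parted by spaces: the shift along the world's x, y, z normalised to -1 to 1, where 1 is 0.08 m, then the turn, a rotation vector about the world's x, y, z normalised to -1 to 1, where 1 is 2 pi rad. In form: dx dy dz rx ry rz; .... A call has 1 to 8 rows; each row is the pose to reach, as a shift and turn from the pose commanded when the call began, turning the shorter way round; what a row does not reach only later rows make up. A row lasts 1/10 s, in which the tool goes at most 50 mm and 8.59 degrees, less where a joint would pass 70% of its speed; a pose out of reach is approached as far as the arm can. A call with a number of a shift or a turn outside -1 to 1 is refused whole. A call with a gripper value outside its range is refused whole. "fingers" is the closure, from -1 (fully open) to 1 (shut), so that 0 is half open, set as the call begins (left out, the last holds). The fingers move at their own pace and stop on an object; "squeeze" is the grip in N (left out, the last holds). Time passes only in rows, so rows that repeat a pose let the fingers close. It gives the time, the measured TCP pose, the force and the opening at its end, in the units of the state.
- manip.get_obs(): the state, without advancing time (a new reading comes with each control period).
- capture(name): name is "scene" or "side" or "wrist"; returns a dict with "image" (420x560x3 uint8, red, green, blue), "mtx" (3x3 intrinsics, pixels), "cam_to_world" (4x4, takes a point from camera to world coordinates). Camera axes: x right, y up, looking along -z (the intrinsics and any distortion apply to the point x, -y, -z); pixel columns grow to the right and rows downward; lengths in mm; the calibration is good to about 2 mm. The wrist camera is an equidistant fisheye: a pixel r from the principal point sees the ray r / f radians off the axis. A picture is of the moment at which its call begins. There is no depth.
- manip.finish_job(): hands the job in, once; it reports no verdict.
The state is a dict: "time_s": time; "joints": joint angles; "joint_velocities": joint speeds; "joint_torque": joint torques, N m; "eef_pos": TCP position; "eef_rot": TCP orientation; "ft_force": force on the tool from outside, world axes, zero at the start; "wrist_torque": the same for the moment, N m; "gripper_width": finger opening in mm.
Only numpy, scipy, OpenCV 4.12 (cv2) and the standard library are available. Lean on these libraries where they do the work, as an engineer would, in place of code of your own. Each camera call takes 0.05 s, during which the arm holds its last target.

## Working session

There is one attempt and no reset: what is moved stays moved. The work goes in short steps, Python scripts to look and compute and a tool call to move; the robot and the scene stay as the last step left them, time stands still between calls to the robot, and variables do not carry over. Pictures are saved under pics/ and viewed, and the job is handed in when it is done.

Besides the shell and the picture viewer there is one more tool, called after ">>>" as name(argument=value, ...), one argument or row to a line, values as JSON. move_arm: Moves the arm, as the interface text tells. Scaled input: -1 to 1 covers 0.08 m each way for a shift and 2 pi rad each way for a turn. Its arguments: {"type":"object","properties":{"motion":{"type":"string"},"fingers":{"type":"number"},"squeeze":{"type":"number"}},"required":["motion"]}

```bash
mkdir -p pics; ls; python3 - <<'E'
from workcell import manip, capture
import cv2,numpy as np
for n in ("scene","side","wrist"):
    c=capture(n); cv2.imwrite(f"pics/{n}0.png",c["image"][:,:,::-1]); np.savez(f"{n}0.npz",**c)
    print(n,c["mtx"].round(1).tolist(),c["cam_to_world"].round(3).tolist(),[k for k in c])
print(manip.get_obs(),manip.pinch_z)
E
```

```text
pics
scene [[472.7, 0.0, 278.4], [0.0, 472.7, 207.1], [0.0, 0.0, 1.0]] [[0.851, 0.384, -0.358, 112.586], [-0.525, 0.648, -0.553, -528.279], [0.02, 0.658, 0.752, 1032.745], [0.0, 0.0, 0.0, 1.0]] ['image', 'mtx', 'cam_to_world']
side [[454.6, 0.0, 289.1], [0.0, 454.6, 214.2], [0.0, 0.0, 1.0]] [[0.938, 0.193, -0.286, 214.855], [-0.345, 0.486, -0.803, -762.647], [-0.016, 0.853, 0.522, 669.454], [0.0, 0.0, 0.0, 1.0]] ['image', 'mtx', 'cam_to_world']
wrist [[325.2, 0.0, 280.3], [0.0, 325.2, 207.8], [0.0, 0.0, 1.0]] [[0.273, -0.921, -0.278, 101.89], [0.962, 0.261, 0.081, 646.765], [-0.002, -0.29, 0.957, 384.503], [0.0, 0.0, 0.0, 1.0]] ['image', 'mtx', 'cam_to_world']
{'time_s': 0.15, 'joints': array([-1.27990615,  0.32165   , -0.07009031,  1.45138654,  0.02258933,
        1.37079485, -0.05691751]), 'joint_velocities': array([-0.00122675, -0.00222643,  0.00025681, -0.00184833,  0.0001295 ,
       -0.00115528,  0.00068329]), 'joint_torque': array([-6.52693834e-04, -4.91800439e+01, -4.05040411e-01, -3.12871671e+01,
       -6.38770731e-02,  4.05948737e-02,  1.12589901e-04]), 'eef_pos': array([177.54953419, 624.85091373, 221.71870075]), 'eef_rot': array([-6.36017114e-05,  1.37948825e-01,  9.90439092e-01, -7.23267105e-04]), 'ft_force': array([ 0.53576601, -0.15802567, -0.56406386]), 'wrist_torque': array([-0.01107895, -0.02950112,  0.00382927]), 'gripper_width': 87.38580515720425} 18.700000000000003
```

View pics/scene0.png

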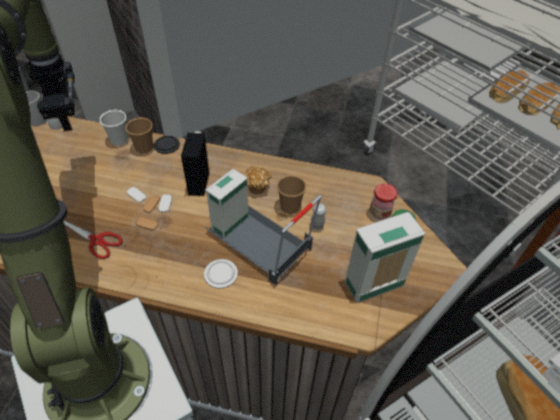

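View pics/side0.png

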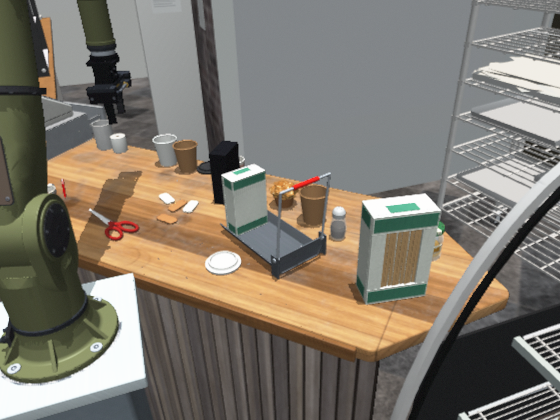

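View pics/wrist0.png

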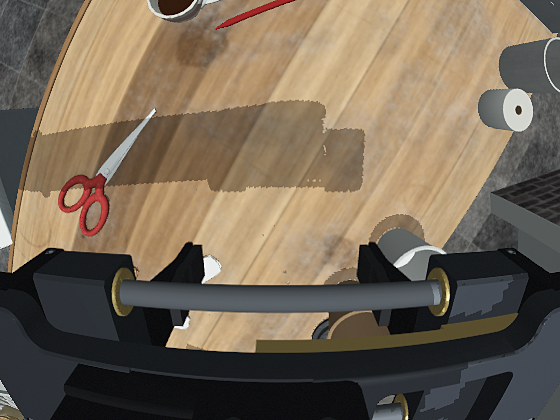

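Candidates for the carton are the white/green one at scene (228,204), standing on the holder, the large white/green one at (385,255), and the black one at (196,163). The first fits: it isn't black, it's the smaller of the white pair, and it stands in the holder. I'll confirm this in an enlarged crop.

```bash
python3 - <<'E'
import cv2
a=cv2.imread("pics/scene0.png")[160:290,180:340]; cv2.imwrite("pics/sc_crop.png",cv2.resize(a,None,fx=5,fy=4.6154,interpolation=cv2.INTER_CUBIC))
a=cv2.imread("pics/side0.png")[155:285,195:355]; cv2.imwrite("pics/si_crop.png",cv2.resize(a,None,fx=5,fy=4.6154,interpolation=cv2.INTER_CUBIC))
E
```

```text
(no output)
```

View pics/sc_crop.png

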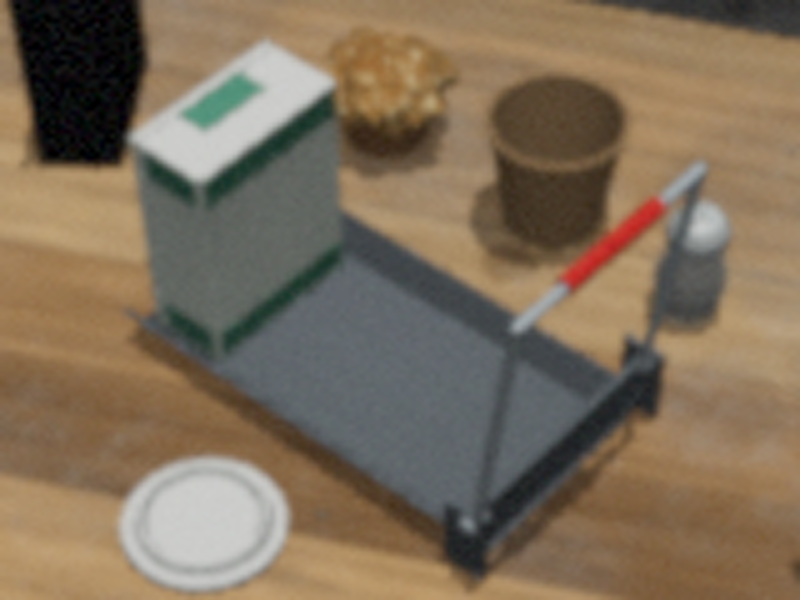

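View pics/si_crop.png

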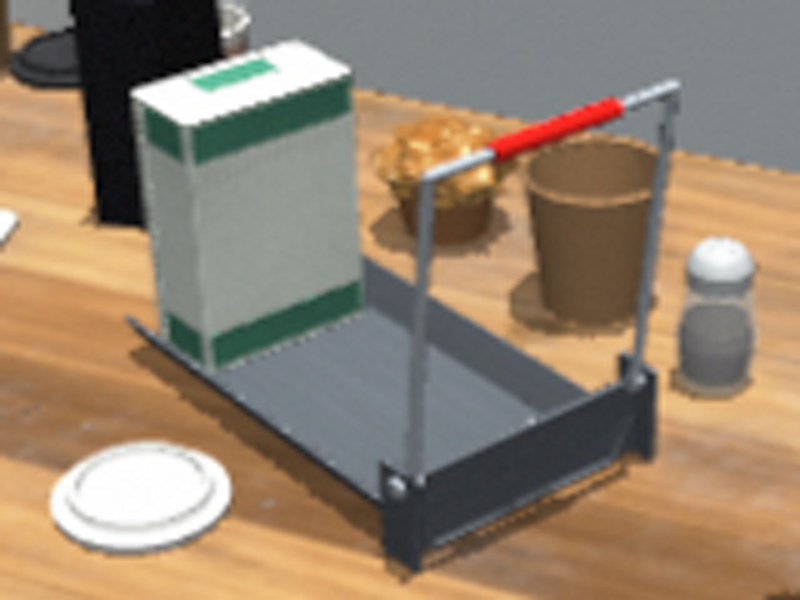

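The crops confirm it: small white/green carton on the holder's open end, with the bail's red sleeve at about scene (302,214). Next I'll measure.

```bash
cat > h.py <<'E'
import numpy as np,cv2
def ray(c,p):
    K=c["mtx"];T=c["cam_to_world"]
    d=np.array([(p[0]-K[0,2])/K[0,0],-(p[1]-K[1,2])/K[1,1],-1.]);d=T[:3,:3]@d
    return T[:3,3],d/np.linalg.norm(d)
def plane(c,p,z):
    o,d=ray(c,p);return o+d*(z-o[2])/d[2]
def tri(c1,p1,c2,p2):
    o1,d1=ray(c1,p1);o2,d2=ray(c2,p2)
    s=np.linalg.lstsq(np.c_[d1,-d2],o2-o1,rcond=None)[0]
    a=o1+s[0]*d1;b=o2+s[1]*d2
    return (a+b)/2,np.linalg.norm(a-b)
def proj(c,P):
    T=c["cam_to_world"];q=T[:3,:3].T@(np.asarray(P)-T[:3,3]);K=c["mtx"]
    return K[0,0]*q[0]/-q[2]+K[0,2],K[1,1]*q[1]/q[2]+K[1,2]
E
python3 - <<'E'
from h import *
np.set_printoptions(precision=1,suppress=True)
A=dict(np.load("scene0.npz"));B=dict(np.load("side0.npz"))
sc=lambda u,v:(180+u/5-.4,160+v/4.6154-.4); si=lambda u,v:(195+u/5-.4,155+v/4.6154-.4)
P={"L":((130,138),(133,95)),"N":((203,186),(188,125)),"R":((336,88),(352,72)),"F":((268,40),(297,40)),"footN":((220,358),(210,370)),"footR":((341,262),(361,310)),
"barN":((517,328),(427,178)),"barF":((702,168),(676,88)),"openN":((135,312),(130,318)),
"muffin":((392,90),(440,175)),"cuptop":((558,118),(595,165)),"shak":((697,225),(722,265)),"lid":((205,520),(140,495)),
"hingeN":((472,520),(400,488)),"hingeF":((650,362),(638,378))}
for k,(a,b) in P.items():
    x,e=tri(A,sc(*a),B,si(*b)); print(k,x,round(e,1), "planeS166",plane(A,sc(*a),166),plane(B,si(*b),166)) if k in "LNRF" else print(k,x,round(e,1))
def red(c,box):
    im=cv2.cvtColor(c["image"],cv2.COLOR_RGB2HSV);m=cv2.inRange(im,(0,150,100),(8,255,255))|cv2.inRange(im,(172,150,100),(180,255,255))
    y0,y1,x0,x1=box;mm=np.zeros_like(m);mm[y0:y1,x0:x1]=m[y0:y1,x0:x1]
    pts=cv2.findNonZero(mm)[:,0];r=cv2.minAreaRect(pts);return r
ra=red(A,(190,240,270,330));rb=red(B,(165,200,270,335));print(ra,rb)
print("sleeve",tri(A,ra[0],B,rb[0]))
E
```

```text
L [399.6 254.8 162.4] 0.8 planeS166 [398.8 251.6 166. ] [397.9 247.4 166. ]
N [414.1 200.8 167.1] 0.4 planeS166 [414.3 201.7 166. ] [414.8 202.9 166. ]
R [506.6 232.2 166.4] 0.8 planeS166 [506.3 232.5 166. ] [507.3 233.2 166. ]
F [493.8 284.1 165.7] 1.0 planeS166 [494.3 283.9 166. ] [493.1 283.2 166. ]
footN [414.6 207.4   8.9] 0.3
footR [507.  238.2   9.1] 0.5
barN [468.5   0.6 227.1] 1.0
barF [597.7  44.1 226.4] 0.4
openN [384.2 247.9  27.3] 2.4
muffin [586.2 322.5  41.9] 7.1
cuptop [632.1 212.   93.6] 0.1
shak [661.4 116.8  73.5] 0.5
lid [356.  112.7   5.3] 2.1
hingeN [457.7  17.9  49.1] 3.2
hingeF [590.8  57.5  54.9] 1.9
((302.1380310058594, 212.10182189941406), (4.641441822052002, 24.148950576782227), 47.72631072998047) ((305.4142150878906, 182.50592041015625), (5.167318820953369, 27.4683780670166), 67.61986541748047)
sleeve (array([533.,  23., 228.]), np.float64(1.383234129949516))
```

```bash
python3 - <<'E'
from h import *
np.set_printoptions(precision=1,suppress=True)
A=dict(np.load("scene0.npz"));B=dict(np.load("side0.npz"))
sc=lambda u,v:(180+u/5-.4,160+v/4.6154-.4); si=lambda u,v:(195+u/5-.4,155+v/4.6154-.4)
for nm,c,f,z,p,q in [("nearflare",A,sc,26,(135,312),(445,515)),("farflare",A,sc,26,(342,210),(622,375)),
 ("nearflare",B,si,26,(130,318),(385,500)),("farflare",B,si,26,(362,258),(588,398)),("stop",A,sc,52,(487,515),(640,365)),("stop",B,si,52,(415,480),(632,378)),
 ("foot",A,sc,6,(220,358),(341,262)),("foot",B,si,6,(210,370),(361,310)),("stopbase",B,si,6,(420,548),(645,452)),("farbed",A,sc,6,(345,250),(600,402))]:
    a,b=plane(c,f(*p),z),plane(c,f(*q),z);d=b-a;print(nm,a[:2],b[:2],np.linalg.norm(d),np.degrees(np.arctan2(d[1],d[0])))
E
```

```text
nearflare [385.8 249.1] [457.5  40.7] 220.4569214318284 -71.00700752577681
farflare [521.6 261.8] [587.9  74.7] 198.4658688725421 -70.5006435506276
nearflare [383.3 249.4] [455.4  39.5] 221.89819867812562 -71.04965829000862
farflare [517.4 267.4] [576.8  87.4] 189.54309189579257 -71.7423345033591
stop [466.4  15.3] [587.6  60.2] 129.24545887260274 20.304835448731886
stop [463.2  17.2] [588.8  62.1] 133.37964557249032 19.64120962940636
foot [415.6 209.5] [508.5 240.6] 97.89141391721479 18.493758991508983
foot [415.3 211.7] [508.1 242.8] 97.84961227134833 18.579309873331297
stopbase [465.6  21.4] [594.7  57.4] 133.98896447760373 15.558205443484834
farbed [515.2 247.9] [576.2  76.3] 182.07355222007752 -70.41601482293491
```

```bash
python3 - <<'E'
import cv2
for n,(y0,x0) in {"scene":(110,160),"side":(120,180)}.items():
    a=cv2.imread(f"pics/{n}0.png")[y0:y0+120,x0:x0+150]; a=cv2.convertScaleAbs(a,alpha=2.0,beta=30);cv2.imwrite(f"pics/{n}_bl.png",cv2.resize(a,None,fx=5,fy=5,interpolation=cv2.INTER_CUBIC))
E
```

```text
(no output)
```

View pics/scene_bl.png

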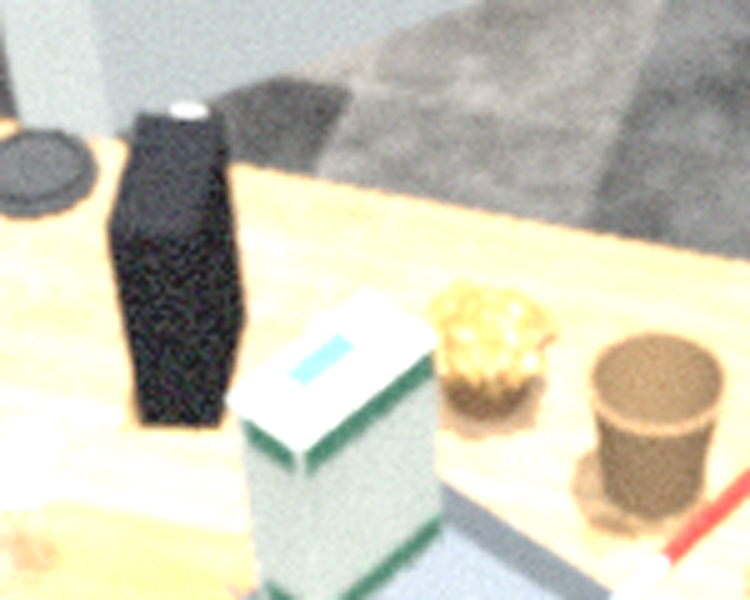

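View pics/side_bl.png

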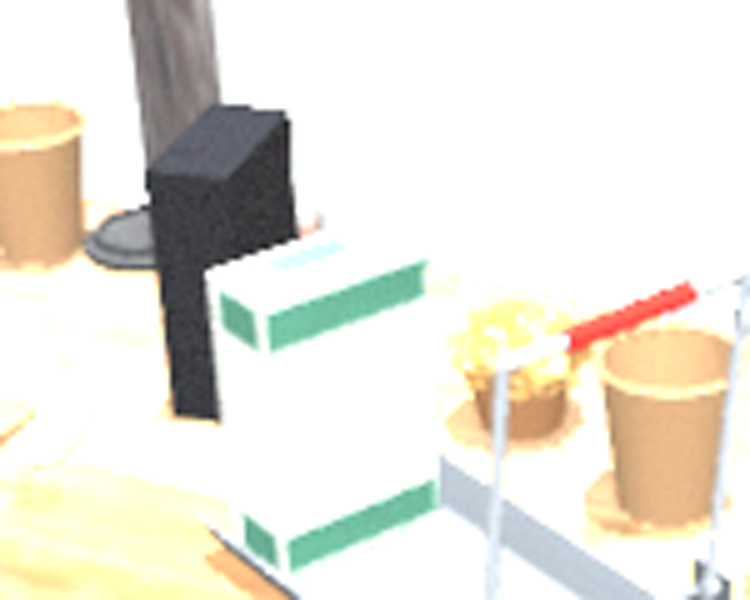

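```bash
python3 - <<'E'
from h import *
np.set_printoptions(precision=1,suppress=True)
A=dict(np.load("scene0.npz"));B=dict(np.load("side0.npz"))
a=lambda u,v:(160+u/5-.4,110+v/5-.4);b=lambda u,v:(180+u/5-.4,120+v/5-.4)
for n,p,q in [("nl",(113,222),(150,172)),("nr",(195,238),(230,180)),("fr",(225,115),(288,115)),("fl",(140,112),(215,105)),("bot l",(140,420),(178,415))]:
    print(n,*tri(A,a(*p),B,b(*q)))
print(plane(A,a(222,425),0),plane(A,a(243,320),0),plane(A,a(140,420),0))
print("muffin", plane(A,a(490,410),0),plane(A,a(490,320),60))
E
```

```text
nl [403.9 413.4 154.6] 4.194175592972177
nr [438.5 376.7 157.8] 1.3600166143431176
fr [496.  464.4 154.2] 3.404087522944984
fl [456.5 488.9 156.6] 0.21137023091570284
bot l [402.1 417.3  -4.8] 0.3015466204050907
[440.5 384.7   0. ] [490.  457.7   0. ] [400.6 412.9   0. ]
muffin [583.1 314.5   0. ] [591.6 327.7  60. ]
```

>>> move_arm(
  motion="0.8 -1 0 0 0 -0.038; 0.8 -1 0 0 0 -0.038; 0.8 -1 0 0 0 -0.038",
  fingers=0,
  squeeze=20,
)

```text
time_s: 0.45
eef_pos: [248.8, 539.5, 222.5]
eef_rot: [0.002, 0.261, 0.965, -0.001]
ft_force: [0.6, -0.1, 0.6]
gripper_width: 70.5
```

>>> move_arm(
  motion="0.8 -1 0 0 0 -0.038; 0.8 -1 0 0 0 -0.038; 0.8 -1 0 0 0 -0.038",
)

```text
time_s: 0.75
eef_pos: [312.1, 459.1, 222.8]
eef_rot: [0.002, 0.374, 0.927, -0.001]
ft_force: [0.4, -0.3, -0.0]
gripper_width: 48.0
```

>>> move_arm(
  motion="0.8 -1 0 0 0 -0.038; 0.8 -1 0 0 0 -0.038; 0.8 -1 0 0 0 -0.038",
)

```text
time_s: 1.05
eef_pos: [375.3, 378.7, 222.8]
eef_rot: [0.002, 0.482, 0.876, -0.0]
ft_force: [-1.7, -0.5, -0.1]
gripper_width: 43.9
```

>>> move_arm(
  motion="0.8 -1 0 0 0 -0.038; 0.8 -1 0 0 0 -0.038; 0.8 -1 0 0 0 -0.038; 0.8 -1 0 0 0 -0.038",
)

```text
time_s: 1.45
eef_pos: [434.6, 304.0, 222.6]
eef_rot: [-0.0, 0.579, 0.815, -0.0]
ft_force: [-0.9, 1.1, -0.6]
gripper_width: 43.4
```

>>> move_arm(
  motion="0.05 -0.15 -0.5 0 0 0; 0.05 -0.15 -0.88 0 0 0; 0.05 -0.15 -0.88 0 0 0; 0.05 -0.15 -0.88 0 0 0",
)

```text
time_s: 1.85
eef_pos: [436.7, 294.7, 152.5]
eef_rot: [-0.0, 0.577, 0.817, -0.0]
ft_force: [0.1, -0.5, 1.3]
gripper_width: 43.6
```

```bash
cat > look.py <<'E'
import sys,cv2,numpy as np
from workcell import manip, capture
t=sys.argv[1]
for n in sys.argv[2:]:
    c=capture(n); cv2.imwrite(f"pics/{n}{t}.png",c["image"][:,:,::-1]); np.savez(f"{n}{t}.npz",**c)
ims=[cv2.imread(f"pics/{n}{t}.png")[130:300,150:350] for n in sys.argv[2:]]
cv2.imwrite(f"pics/c{t}.png",cv2.resize(np.hstack(ims),None,fx=2,fy=2,interpolation=cv2.INTER_CUBIC))
o=manip.get_obs();print(o["time_s"],o["eef_pos"].round(1),o["ft_force"].round(1))
E
python3 look.py 1 scene side
```

```text
1.95 [438.2 295.1 154.1] [ 0.5 -0.7 -0.2]
```

View pics/c1.png

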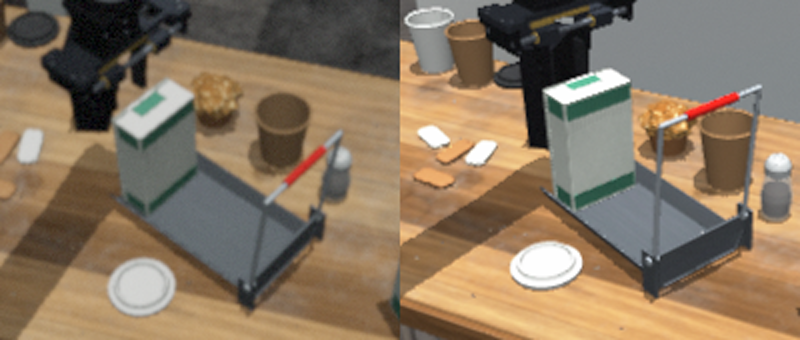

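The fingers sit behind the window face (fingers hidden at about scene crop (120,70)) and the carton stands undisturbed. Next is the push along the holder's +x.

>>> move_arm(
  motion="0.05 -0.14 0 0 0 0; 0.09 -0.26 0 0 0 0; 0.12 -0.35 0 0 0 0; 0.15 -0.44 0 0 0 0; 0.18 -0.53 0 0 0 0; 0.21 -0.62 0 0 0 0; 0.24 -0.71 0 0 0 0; 0.27 -0.8 0 0 0 0",
)

```text
time_s: 2.75
eef_pos: [459.4, 228.6, 152.1]
eef_rot: [0.0, 0.578, 0.816, -0.0]
ft_force: [-0.9, 0.1, 0.3]
gripper_width: 43.6
```

```bash
python3 look.py 2 scene side
```

```text
2.85 [459.8 227.8 152.1] [ 0.7 -0.3 -0.3]
```

View pics/c2.png

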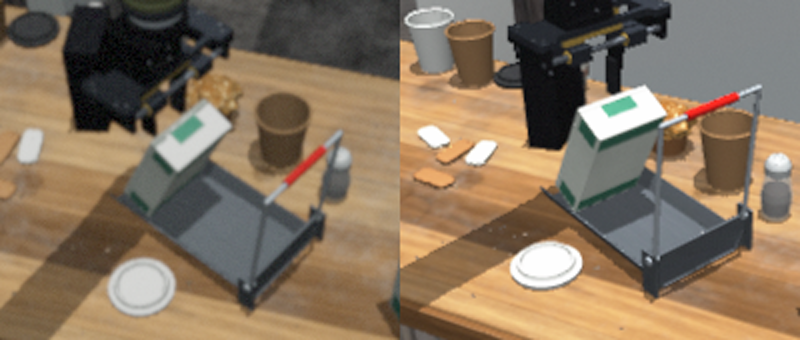

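The carton is tilted about 20–25° and still pivoting on its foot. I'll push a little further, then pause.

>>> move_arm(
  motion="0.04 -0.12 0 0 0 0; 0.06 -0.18 0 0 0 0; 0.06 -0.18 0 0 0 0; 0.06 -0.18 0 0 0 0; 0.06 -0.18 0 0 0 0; 0.06 -0.18 0 0 0 0",
)

```text
time_s: 3.45
eef_pos: [463.9, 215.2, 152.2]
eef_rot: [-0.0, 0.577, 0.816, 0.0]
ft_force: [0.0, 0.2, 0.7]
gripper_width: 43.2
```

```bash
python3 look.py 3 scene side
```

```text
3.55 [464.  215.1 152.2] [-0.3  1.3 -0.1]
```

View pics/c3.png

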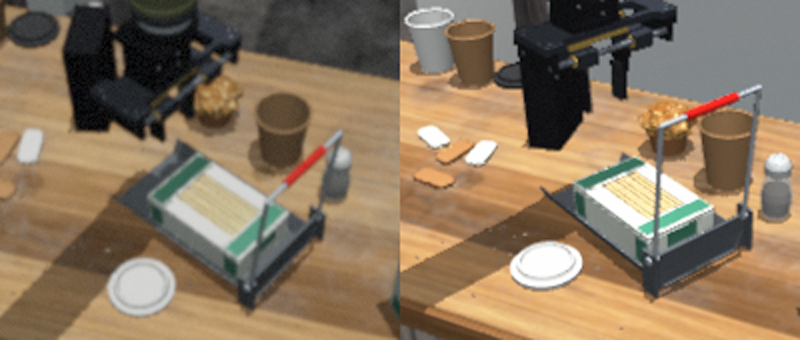

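```bash
python3 - <<'E'
from h import *
import sys
np.set_printoptions(precision=1,suppress=True)
A=dict(np.load("scene3.npz"));B=dict(np.load("side3.npz"))
X=np.array([.3256,-.9455]);Y=np.array([.9455,.3256])
for n,c,f in [("A",A,0),("B",B,400)]:
    pts={"A":[(148,203),(196,153),(288,212),(240,257)],"B":[(573,186),(628,157),(713,215),(657,240)]}[n]
    for u,v in pts:
        p=plane(c,(150+(u-f)/2-.25,130+v/2-.25),56);print(n,p,"s",p[:2]@X,"l",p[:2]@Y)
E
for n in scene side; do :; done
python3 - <<'E'
import cv2
a=cv2.imread("pics/scene3.png")[195:275,205:315];b=cv2.imread("pics/side3.png")[195:275,220:330]
cv2.imwrite("pics/c3b.png",cv2.resize(cv2.vconcat([a,b]),None,fx=6,fy=3.7,interpolation=cv2.INTER_CUBIC)) 
E
```

```text
A [410.2 190.8  56. ] s -46.8372097943349 l 449.9498161529526
A [506.8 234.9  56. ] s -57.09221861996217 l 555.6566790712831
A [559.9  84.3  56. ] s 102.5996481386568 l 556.8703960410361
A [469.5  55.3  56. ] s 100.58119806108427 l 461.91546563135364
B [413.  191.1  56. ] s -46.170311002224956 l 452.7070328705525
B [498.8 233.6  56. ] s -58.4132176730912 l 547.6875948511722
B [552.5  66.7  56. ] s 116.80623652373649 l 544.0854181133211
B [473.8  43.3  56. ] s 113.30986739370444 l 462.12352928251397
```

View pics/c3b.png

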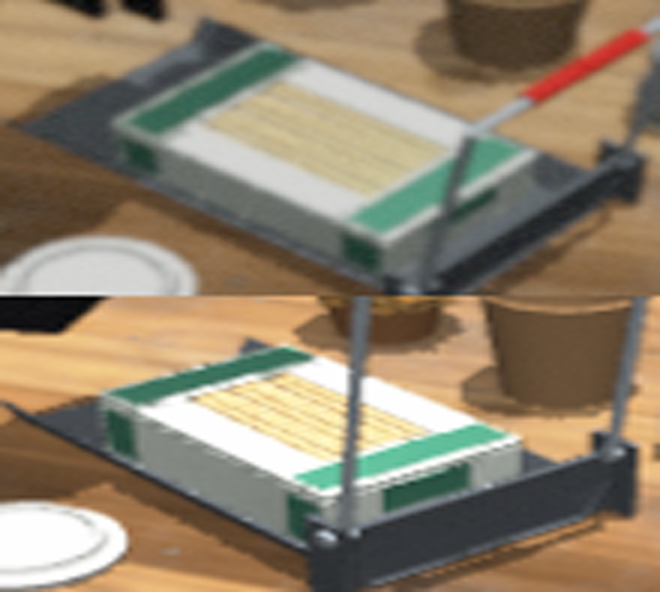

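>>> move_arm(
  motion="-0.17 0.52 0 0 0 0; -0.17 0.52 -0.5 0 0 0; -0.17 0.52 -1 0 0 0; -0.17 0.52 -1 0 0 0",
)

```text
time_s: 3.95
eef_pos: [446.4, 254.3, 67.4]
eef_rot: [-0.001, 0.577, 0.817, -0.005]
ft_force: [-0.5, -0.9, -0.1]
gripper_width: 43.4
```

>>> move_arm(
  motion="0 0 -0.3 0 0 0; 0 0 -0.58 0 0 0; 0 0 -0.58 0 0 0; 0 0 -0.58 0 0 0",
)

```text
time_s: 4.35
eef_pos: [451.3, 256.7, 27.3]
eef_rot: [0.0, 0.578, 0.816, 0.001]
ft_force: [0.8, -0.1, -0.2]
gripper_width: 43.7
```

```bash
python3 look.py 4 scene side
```

```text
4.45 [451.8 257.2  27.8] [ 0.4 -0.1 -0.9]
```

View pics/c4.png

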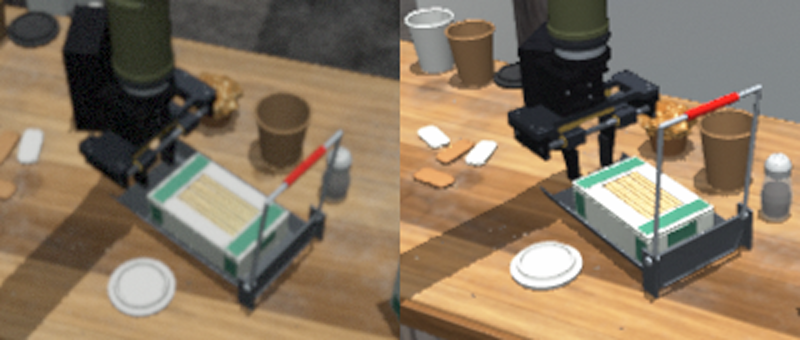

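>>> move_arm(
  motion="0.06 -0.18 0 0 0 0; 0.1 -0.3 0 0 0 0; 0.14 -0.4 0 0 0 0; 0.16 -0.46 0 0 0 0; 0.175 -0.51 0 0 0 0; 0.19 -0.555 0 0 0 0; 0.205 -0.6 0 0 0 0",
)

```text
time_s: 5.15
eef_pos: [466.9, 208.8, 25.9]
eef_rot: [-0.0, 0.577, 0.816, 0.0]
ft_force: [-0.4, 4.1, 2.4]
gripper_width: 43.4
```

>>> move_arm(
  motion="0.01 -0.03 0 0 0 0; 0.02 -0.06 0 0 0 0; 0.03 -0.09 0 0 0 0",
)

```text
time_s: 5.45
eef_pos: [467.7, 207.2, 26.0]
eef_rot: [-0.003, 0.577, 0.817, 0.003]
ft_force: [-3.4, 18.8, -0.3]
gripper_width: 43.6
```

```bash
python3 look.py 5 scene side; python3 - <<'E'
import cv2
a=cv2.imread("pics/scene5.png")[195:275,205:315];b=cv2.imread("pics/side5.png")[195:275,220:330]
cv2.imwrite("pics/c5b.png",cv2.resize(cv2.vconcat([a,b]),None,fx=6,fy=3.7,interpolation=cv2.INTER_CUBIC)) 
E
```

```text
5.55 [467.7 207.3  26. ] [-3.5 14.5 -0. ]
```

View pics/c5b.png

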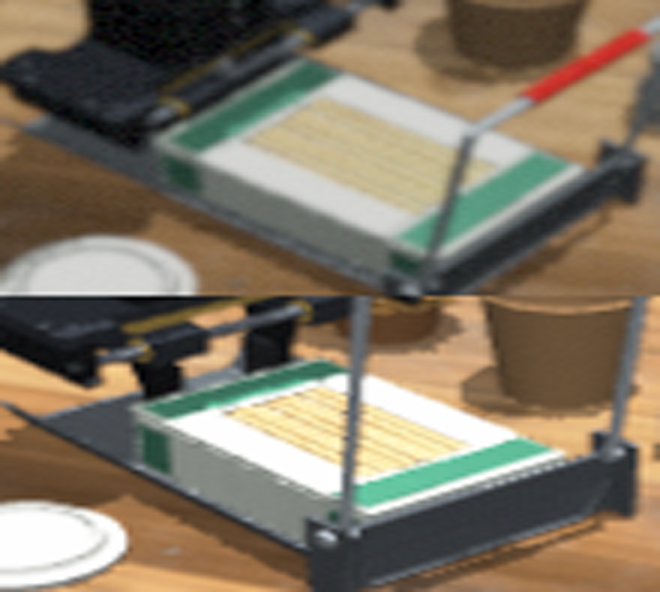

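>>> move_arm(
  motion="0.01 -0.03 0 0 0 0; 0.01 -0.03 0 0 0 0; 0.01 -0.03 0 0 0 0",
)

```text
time_s: 5.85
eef_pos: [467.8, 207.2, 26.0]
eef_rot: [-0.003, 0.576, 0.817, 0.004]
ft_force: [-5.2, 18.0, -0.3]
gripper_width: 43.4
```

```bash
python3 look.py 6 side scene; python3 - <<'E'
from h import *
np.set_printoptions(precision=1,suppress=True)
X=np.array([.3256,-.9455]);Y=np.array([.9455,.3256])
A=dict(np.load("scene6.npz"));B=dict(np.load("side6.npz"))
sc=lambda u,v:(205+u/6-.4,195+v/3.7-.4); si=lambda u,v:(220+u/6-.4,195+(v-296)/3.7-.4)
for n,c,f,pp in [("A",A,sc,[((155,148),56),((300,58),56),((586,168),56),((425,262),56),((437,290),52),((618,160),52)]),("B",B,si,[((133,405),56),((345,360),56),((566,452),56),((360,517),56),((335,540),52),((600,458),52)])]:
    for q,z in pp:
        p=plane(c,f(*q),z);print(n,p,"s",round(p[:2]@X,1),"l",round(p[:2]@Y,1))
a=cv2.imread("pics/side6.png")[220:275,260:330];cv2.imwrite("pics/c6b.png",cv2.resize(a,None,fx=11,fy=10,interpolation=cv2.INTER_CUBIC))
a=cv2.imread("pics/scene6.png")[220:275,255:325];cv2.imwrite("pics/c6a.png",cv2.resize(a,None,fx=11,fy=10,interpolation=cv2.INTER_CUBIC))
E
```

```text
5.95 [467.8 207.2  26. ] [-5.  19.4 -0.2]
A [420. 172.  56.] s -25.9 l 453.1
A [515.7 212.6  56. ] s -33.1 l 556.8
A [571.4  61.3  56. ] s 128.1 l 560.2
A [470.5  29.6  56. ] s 125.2 l 454.5
A [464.6  10.3  52. ] s 141.5 l 442.6
A [589.2  62.5  52. ] s 132.8 l 577.4
B [424.4 180.   56. ] s -32.0 l 459.8
B [525.6 202.9  56. ] s -20.7 l 563.0
B [570.3  61.9  56. ] s 127.2 l 559.4
B [471.   25.6  56. ] s 129.1 l 453.6
B [456.4  12.2  52. ] s 137.0 l 435.5
B [582.5  56.   52. ] s 136.7 l 569.0
```

View pics/c6b.png

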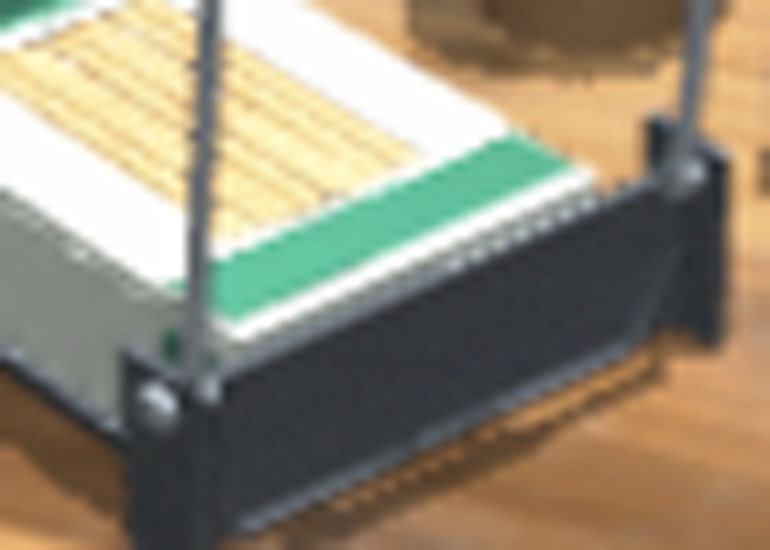

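View pics/c6a.png

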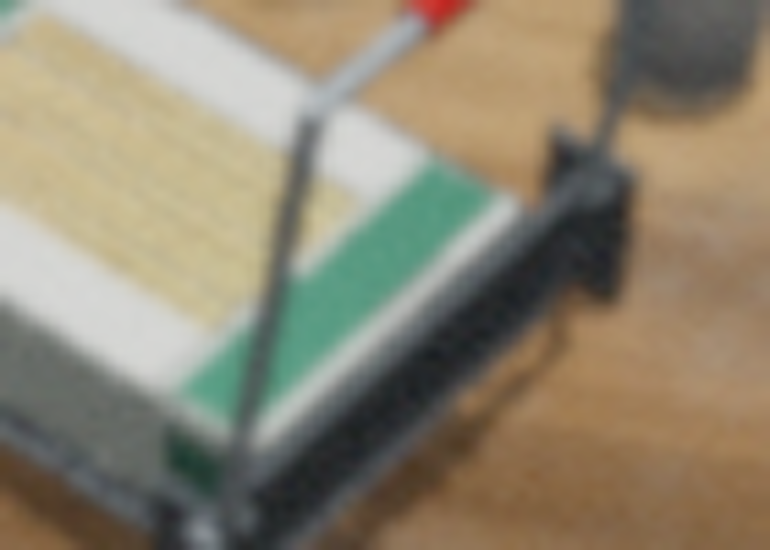

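```bash
python3 - <<'E'
from workcell import manip
import numpy as np
o=manip.get_obs();print(o["wrist_torque"],o["ft_force"],o["eef_pos"],o["joints"])
from h import *
np.set_printoptions(precision=2,suppress=True)
X=np.array([.3256,-.9455]);Y=np.array([.9455,.3256])
# stop top inner/carton edge precise from crops
A=dict(np.load("scene6.npz"));B=dict(np.load("side6.npz"))
sc=lambda u,v:(255+u/11-.45,220+v/10-.45); si=lambda u,v:(260+u/11-.45,220+v/10-.45)
for n,c,f,pp in [("B carton",B,si,[((230,338),56),((592,178),56)]),("B stop outer/top edge",B,si,[((225,378),52),((655,185),52)]),("A carton",A,sc,[((270,445),56),((520,205),56)]),("A stop",A,sc,[((262,478),52),((560,205),52)]),
   ("A wht/green",A,sc,[((250,418),56),((492,195),56)]),("B wht/green",B,si,[((215,322),56),((575,172),56)])]:
    a,b=[plane(c,f(*q),z)[:2] for q,z in pp];d=b-a;print(n,a@X,b@X,np.degrees(np.arctan2(d[1],d[0])))
E
```

```text
[ 4.00002557  1.07091888 -0.49754909] [-5.04500567 19.37973047 -0.19385165] [467.79512478 207.23474307  26.03113274] [-0.76519004  0.22421701  0.33318352  2.01334861 -0.1039501   0.9157871
 -0.03449496]
B carton 127.4763272271765 128.13435367090884 18.622302143943823
B stop outer/top edge 134.3619718482622 134.9051183423601 18.739425484516385
A carton 129.5795030020271 127.27738502549403 20.378136542083062
A stop 132.76736179421795 132.84167144750361 18.963758770695545
A wht/green 120.97916463966297 120.24348585609258 19.466269327485826
B wht/green 120.65562618565707 123.8538527344963 17.10855477067438
```

>>> move_arm(
  motion="-0.08 0.24 0 0 0 0; -0.17 0.5 0 0 0 0; -0.17 0.5 0.5 0 0 0; -0.17 0.5 1 0 0 0; -0.17 0.5 1 0 0 0",
)

```text
time_s: 6.45
eef_pos: [460.0, 239.6, 110.5]
eef_rot: [0.002, 0.578, 0.816, 0.004]
ft_force: [0.8, 0.1, 0.4]
gripper_width: 43.4
```

>>> move_arm(
  motion="0 0 0.6 0 0 0; 0 0 1 0 0 0; 0 0 1 0 0 0",
  fingers=1,
)

```text
time_s: 6.75
eef_pos: [459.2, 239.1, 189.7]
eef_rot: [0.002, 0.578, 0.816, 0.003]
ft_force: [0.9, -0.0, -0.2]
gripper_width: 26.9
```

>>> move_arm(
  motion="0 0 0.5 0 0 0; 0 0 0.85 0 0 0; 0 0 0.85 0 0 0; 0 0 0.85 0 0 0",
)

```text
time_s: 7.15
eef_pos: [456.5, 238.0, 252.7]
eef_rot: [0.0, 0.578, 0.816, -0.001]
ft_force: [-0.0, 0.1, -0.2]
gripper_width: 2.0
```

```bash
python3 look.py 7 side scene; python3 - <<'E'
from h import *
np.set_printoptions(precision=1,suppress=True)
A=dict(np.load("scene7.npz"));B=dict(np.load("side7.npz"))
def red(c,box):
    im=cv2.cvtColor(c["image"],cv2.COLOR_RGB2HSV);m=cv2.inRange(im,(0,150,100),(8,255,255))|cv2.inRange(im,(172,150,100),(180,255,255))
    y0,y1,x0,x1=box;mm=np.zeros_like(m);mm[y0:y1,x0:x1]=m[y0:y1,x0:x1]
    return cv2.minAreaRect(cv2.findNonZero(mm)[:,0])
ra=red(A,(190,240,270,330));rb=red(B,(165,200,270,335))
p,e=tri(A,ra[0],B,rb[0]);print(p,e,p[:2]@[.3256,-.9455],p[:2]@[.9455,.3256])
E
```

```text
7.25 [455.7 238.  251.6] [ 0.1 -0.1 -0.8]
[532.9  22.9 228.1] 1.3896341017813512 151.86088534765162 511.34807968825584
```

View pics/c7.png

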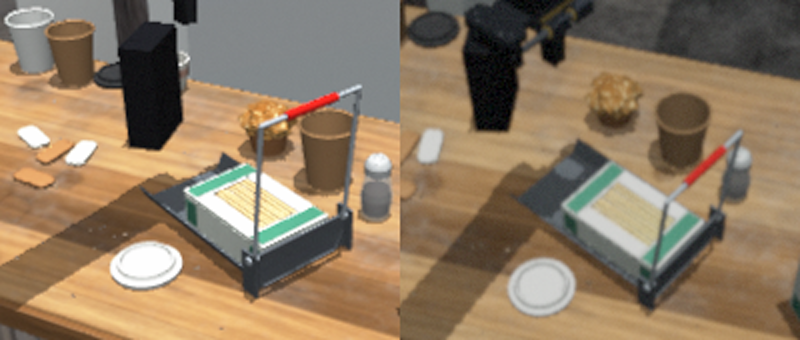

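>>> move_arm(
  motion="0.278 -0.779 0.2 0 0 0; 0.278 -0.779 0.2 0 0 0",
)

```text
time_s: 7.45
eef_pos: [479.6, 172.1, 268.7]
eef_rot: [0.001, 0.579, 0.815, -0.002]
ft_force: [1.2, -1.4, 0.8]
gripper_width: 0.1
```

>>> move_arm(
  motion="0.278 -0.779 0 0 0 0; 0.278 -0.779 0 0 0 0",
)

```text
time_s: 7.65
eef_pos: [501.6, 108.3, 268.3]
eef_rot: [0.001, 0.58, 0.814, -0.002]
ft_force: [-0.2, -0.2, -0.0]
gripper_width: 0.6
```

>>> move_arm(
  motion="0.278 -0.779 0 0 0 0; 0.278 -0.779 0 0 0 0",
)

```text
time_s: 7.85
eef_pos: [523.4, 45.9, 268.2]
eef_rot: [0.0, 0.58, 0.814, -0.002]
ft_force: [0.2, 0.0, 0.6]
gripper_width: 0.8
```

>>> move_arm(
  motion="0.278 -0.779 0 0 0 0; 0.278 -0.779 0 0 0 0; 0.278 -0.779 0 0 0 0; 0.278 -0.779 0 0 0 0",
)

```text
time_s: 8.25
eef_pos: [544.7, -9.9, 268.3]
eef_rot: [-0.001, 0.578, 0.816, -0.001]
ft_force: [0.0, 0.7, 0.2]
gripper_width: 0.8
```

```bash
python3 look.py 8 side scene
```

```text
8.35 [544.8  -8.5 268.8] [ 0.4  0.7 -0.6]
```

View pics/c8.png

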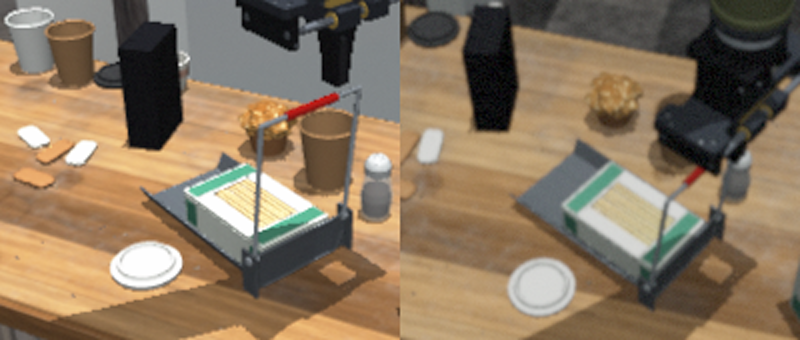

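>>> move_arm(
  motion="0 0 -0.4 0 0 0; 0 0 -0.8 0 0 0; 0 0 -0.8 0 0 0; 0 0 -0.8 0 0 0",
)

```text
time_s: 8.75
eef_pos: [545.1, -9.2, 206.0]
eef_rot: [-0.0, 0.577, 0.817, -0.0]
ft_force: [-0.3, 0.0, 0.8]
gripper_width: 0.2
```

>>> move_arm(
  motion="-0.05 0.14 0 0 0 0; -0.09 0.27 0 0 0 0; -0.13 0.39 0 0 0 0; -0.17 0.5 0 0 0 0; -0.21 0.6 0 0 0 0; -0.24 0.7 -0.03 0 0 0; -0.28 0.8 -0.06 0 0 0",
)

```text
time_s: 9.45
eef_pos: [522.8, 54.3, 200.8]
eef_rot: [0.0, 0.578, 0.816, 0.0]
ft_force: [0.3, 0.2, -0.2]
gripper_width: 0.5
```

```bash
python3 look.py 9 side scene
```

```text
9.55 [522.2  55.2 200.3] [-0.8  0.1  0.1]
```

View pics/c9.png

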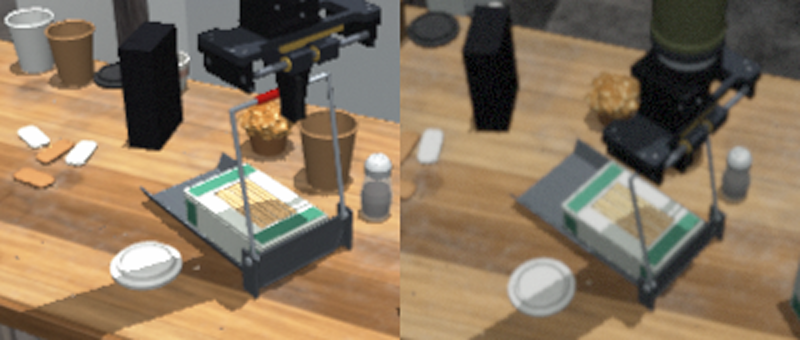

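>>> move_arm(
  motion="-0.05 0.14 -0.04 0 0 0; -0.09 0.26 -0.07 0 0 0; -0.13 0.38 -0.11 0 0 0; -0.17 0.49 -0.15 0 0 0; -0.21 0.6 -0.19 0 0 0; -0.25 0.72 -0.23 0 0 0; -0.28 0.82 -0.27 0 0 0; -0.31 0.9 -0.3 0 0 0",
)

```text
time_s: 10.35
eef_pos: [497.9, 126.5, 176.6]
eef_rot: [-0.0, 0.577, 0.816, -0.0]
ft_force: [0.9, 0.1, 0.0]
gripper_width: 0.4
```

```bash
python3 look.py 10 side scene
```

```text
10.45 [497.6 126.8 176.5] [-0.2 -0.3  0.3]
```

View pics/c10.png

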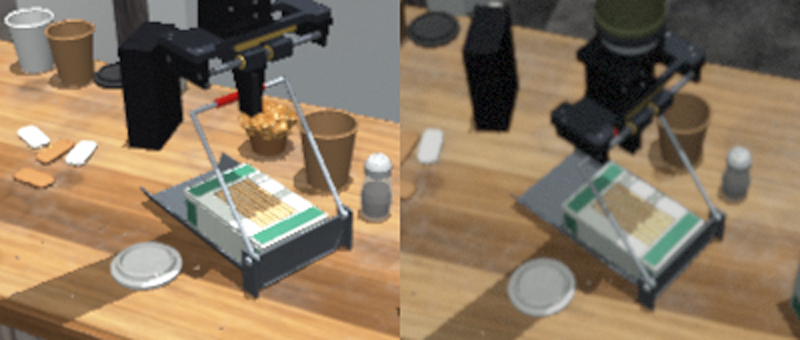

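>>> move_arm(
  motion="-0.03 0.08 -0.05 0 0 0; -0.03 0.08 -0.05 0 0 0; -0.03 0.08 -0.05 0 0 0; -0.03 0.08 -0.05 0 0 0; -0.03 0.08 -0.05 0 0 0",
)

```text
time_s: 10.95
eef_pos: [496.0, 131.7, 173.1]
eef_rot: [0.0, 0.578, 0.816, 0.0]
ft_force: [0.2, -0.6, 0.3]
gripper_width: 0.5
```

```bash
python3 look.py 11 side scene
```

```text
11.05 [496.  131.8 173.1] [-0.3 -0.1 -0.1]
```

View pics/c11.png

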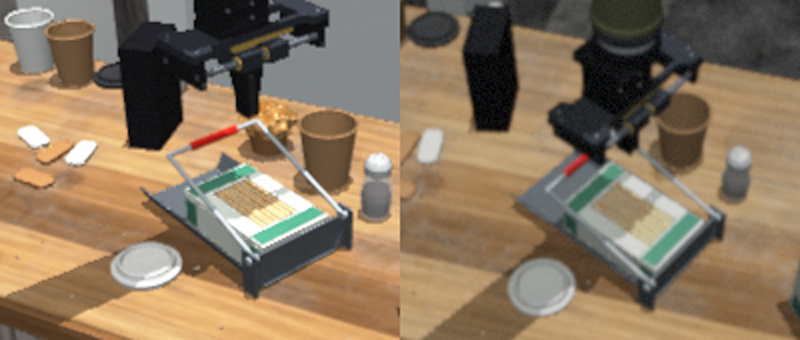

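Away from the tool, the bail is now falling on its own. I'll back the tool up to clear it and let it drop.

>>> move_arm(
  motion="0 0 0.4 0 0 0; 0 0 0.8 0 0 0; 0 0 0.8 0 0 0; 0 0 0.8 0 0 0; 0 0 0.8 0 0 0; 0 0 0.8 0 0 0; 0 0 0.8 0 0 0; 0 0 0.8 0 0 0",
)

```text
time_s: 11.85
eef_pos: [495.6, 131.9, 236.4]
eef_rot: [-0.0, 0.578, 0.816, -0.0]
ft_force: [-0.1, 0.8, -0.7]
gripper_width: 0.2
```

```bash
python3 look.py 12 side scene
```

```text
11.95 [495.7 132.  236.7] [-1.  -0.3 -0.8]
```

View pics/c12.png

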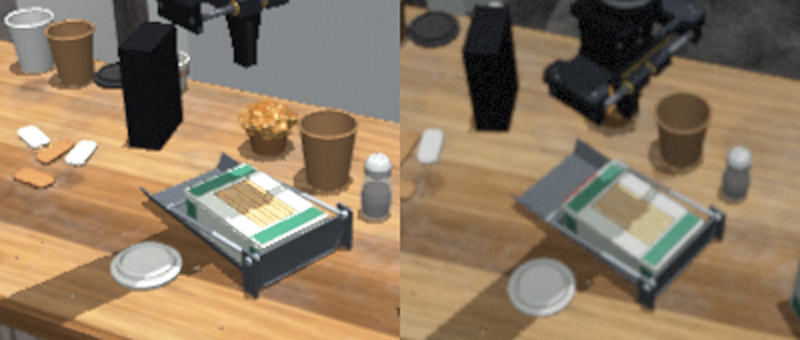

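```bash
python3 look.py 13 side scene wrist; python3 - <<'E'
import cv2
a=cv2.imread("pics/scene13.png")[195:275,200:315];b=cv2.imread("pics/side13.png")[195:275,215:330]
cv2.imwrite("pics/c13b.png",cv2.resize(cv2.vconcat([a,b]),None,fx=6,fy=3.7,interpolation=cv2.INTER_CUBIC))
E
```

```text
12.1 [495.8 132.  236.9] [ 0.2 -0.5  0.4]
```

View pics/c13b.png

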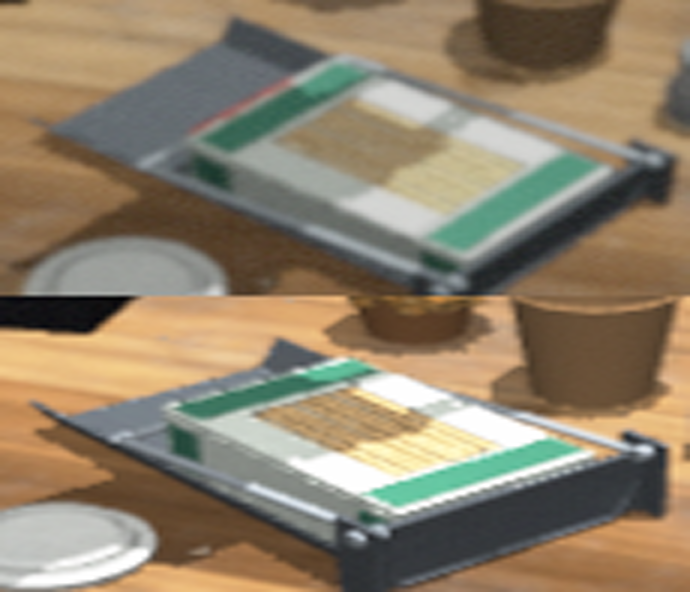

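View pics/wrist13.png

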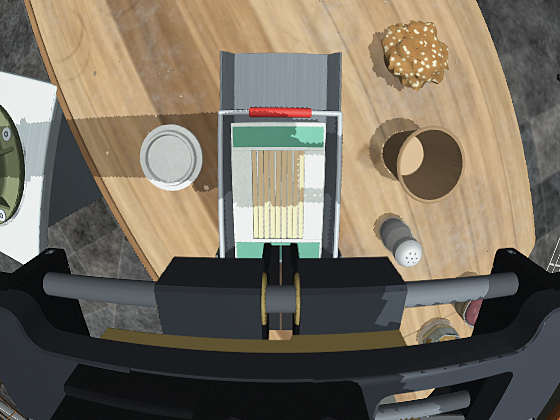

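```bash
python3 - <<'E'
from h import *
np.set_printoptions(precision=1,suppress=True)
A=dict(np.load("scene13.npz"));B=dict(np.load("side13.npz"));W=dict(np.load("wrist13.npz"))
p,e=tri(A,(200+145/6-.4,195+165/3.7-.4),B,(215+115/6-.4,195+(437-296)/3.7-.4));print(p,e,p[:2]@[.3256,-.9455]-12,p[:2]@[.9455,.3256]-511)
im=cv2.cvtColor(W["image"],cv2.COLOR_RGB2HSV);m=cv2.inRange(im,(0,170,90),(6,255,255))|cv2.inRange(im,(174,170,90),(180,255,255));m[200:]=0
r=cv2.minAreaRect(cv2.findNonZero(m)[:,0]);print(r)
def wray(q):
    K=W["mtx"];T=W["cam_to_world"];dx,dy=q[0]-K[0,2],q[1]-K[1,2];rr=np.hypot(dx,dy);th=rr/K[0,0]
    return T[:3,3],T[:3,:3]@np.array([np.sin(th)*dx/rr,-np.sin(th)*dy/rr,-np.cos(th)])
for q,z in [(r[0],30),((232,124),56),((325,124),56),((219,117),30),((341,115),30)]:
    o,d=wray(q);P=o+d*(z-o[2])/d[2];print(q,z,P,P[:2]@[.3256,-.9455]-12,P[:2]@[.9455,.3256]-511)
E
```

```text
[403.7 183.4  33.5] 2.0380027227013064 -53.90988582648274 -69.55766038823629
((279.5, 112.0), (8.0, 61.0), 90.0)
(279.5, 112.0) 30 [469.3 207.1  30. ] -54.98304458759725 0.1864097080473357
(232, 124) 56 [426.2 179.1  56. ] -42.53612032137667 -49.721080201751306
(325, 124) 56 [518.6 211.6  56. ] -43.188363205403704 48.21785205975402
(219, 117) 30 [406. 180.  30.] -49.99411872468242 -68.47893823049975
(341, 115) 30 [535.9 228.2  30. ] -53.325880698558656 69.96277070188921
```

```bash
python3 - <<'E'
from workcell import manip
print(manip.get_obs()["ft_force"]);print(manip.finish_job())
E
```

```text
[ 0.2305615  -0.46824903  0.37683811]
the job is handed in; nothing more can be done
None
```

The job is done and handed in at about 12 s on the robot's clock. I pushed the small white/green carton high on its window face and it toppled into the holder with the window up. I then slid it to the end stop and pushed the bail over from outside until it fell behind the carton's end.

**Carton:** The push home levelled off at about 19 N with no further movement, so it is against the stop. Its rear edge measured x ≈ -43 mm in the holder's frame against -40 expected, within my measuring error of about 3 mm.

**Bail:** The bar measured x ≈ -50 to -55 mm and z ≈ 33 mm against -52 and 30 for right down. The wrist picture shows the red sleeve behind the carton's end.

**Other items:** The cup, lid, shaker and muffin look unmoved in the pictures, though I did not measure them again. The gripper was clear of everything, with a wrist reading under 1 N. No check failed.

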